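# Film a turnaround of a model house on a hand-cranked turntable

## Robot

A 6-joint arm with a two-finger parallel gripper is mounted at the origin on the work surface. World frame = base frame: x ahead of the robot, y to its left, z up, the work surface at z = 0. Lengths are in mm, angles in rad, forces in N, time in s.
With the tool pointing down it reaches from about 350 to 875 mm from the base axis. Payload 4.2 kg.
Tool frame: the origin (TCP) lies on the mounting face of the last link; the fingertips stand 173 mm ahead of it and the grasp point (between the pads) lies 155 mm ahead of it; z points along the fingers, y is the line along which they close (so a half turn about z gives the same grasp; the last joint's range is limited). The gripper opens to 85 mm and grips with 20 to 120 N. Pads are 22 mm wide; open, the fingers measure 114 mm over their backs; the gripper's body (76 mm by 85 mm) begins 54 mm behind the grasp point. The pads swing forward as they close: fully open they stand 13 mm farther back than shut.
Start: joints at [-1.02, 0.385, 0.008, 0, -1.194, -0.259], TCP at [179.814, -598.554, 404.712] pointing down, gripper open.
Joint ranges: [-3.14, 3.14], [-1.21, 2.06], [-1.07, 1.41], [-3.16, 2.05], [-2.99, -0.16], [-3.1, 3.1]. Speed limits (rad/s): [2.79, 2.79, 3.14, 3.14, 3.14, 3.14].

## Interface

Orientations are given as a unit quaternion [x, y, z, w].
In Python, from bench import arm gives the robot as it stands. The module is installed in compiled form; this text tells all that it offers.
- The arm moves only by the tool move_arm, never from a script. Its arguments are lists of equal length, an entry for each row: "fingers": the finger opening in mm, from 0 to 85.4; "travel": the shift along the tool's x, y, z in mm, a list of three; "dr": the turn, a rotation vector about the tool's x, y, z in rad, a list of three. A call has 1 to 10 rows; each row is the pose to reach, as a shift and turn from the pose commanded when the call began, along the tool's axes at that moment; what a row does not reach only later rows make up. A row lasts 1/10 s, in which the tool goes at most 50 mm and 8.59 degrees, less where a joint would pass 70% of its speed; a pose out of reach is approached as far as the arm can. A call with a gripper value outside its range is refused whole. The fingers move at their own pace and stop on an object; the grip force is fixed at half the most. Time passes only in rows, so rows that repeat a pose let the fingers close. It gives the time, the measured TCP pose, the force, the opening and the grip force at its end, in the units of the state.
- arm.read_state(): the state, without advancing time (a new reading comes with each control period).
- arm.get_image(name): name is "scene" or "side" or "wrist"; returns the picture (420x560x3 uint8, red, green, blue); there is no depth.
- arm.camera_model(name): a dict with "intrinsics" (3x3 intrinsics, pixels), "pose" (4x4, takes a point from camera to world coordinates). Camera axes: x right, y up, looking along -z (the intrinsics and any distortion apply to the point x, -y, -z); pixel columns grow to the right and rows downward; lengths in mm; the calibration is good to about 2 mm. A picture is of the moment at which its call begins: read the wrist's pose just before it. camera_model takes no time and is no camera call; for the wrist camera it gives the pose at the moment of the call.
- arm.job_done(): hands the job in; it is judged then, once.
The state is a dict: "clock": time; "joints": joint angles; "joint_vel": joint speeds; "joint_efforts": joint torques, N m; "position": TCP position; "ee_rot": TCP orientation; "contact_force": force on the tool from outside, world axes, zero at the start; "wrist_torque": the same for the moment, N m; "gripper_width": finger opening in mm; "grasp_force": force on a finger pad.
Only numpy, scipy, OpenCV 4.12 (cv2) and the standard library are available. Lean on these libraries where they do the work, as an engineer would, in place of code of your own. Each camera call takes 0.05 s, during which the arm holds its last target. There are 200 camera calls.

## Task

Film a turnaround of the model house: with the hand crank, bring the turntable up to about 12 turns a minute, anticlockwise seen from above, and keep it between 10 and 14 turns a minute for 6 seconds without a break; never let it exceed 20 turns a minute. Then bring it to rest with the house's door squarely facing the camera's lens, let go of the crank and finish. Drive it by the crank only: do not touch the plate or the house, and leave the other things on the table where they are.

Things in the scene. Friction and masses are not known exactly. Their poses are not given: they have to be found in the camera images.
- base: Grey housing of the filming turntable, 210 mm (x) by 500 mm (y), 50 mm high, fixed; its place and yaw differ each time. Origin: centre of its underside. In its frame the round plate is at y = +130 mm, the crank at y = -130 mm; a small black camera (top 139 mm above the table) stands on a bracket at x = 225 mm, y = +130 mm and looks along -x at the plate.
- platter_axis (a point): Centre of the round steel plate's top, 68 mm above the table. Plate: 200 mm in diameter, 12 mm thick, nominally 3 kg (moment of inertia 0.015 kg m2, truly 0.75 to 1.35 times that). A felt drag shoe on a small hinged arm rubs on its rim: dry friction nominally 0.006 N m, but anywhere from 0.0025 to 0.0135 N m. The bearing adds 0.002 N m per rad/s.
- platter (a joint): Angle of the round plate in rad, growing anticlockwise seen from above, without limit (it keeps counting over the turns); 0 at the start. 12 turns a minute are 1.257 rad/s.
- crank_axis (a point): Point on the crank's vertical axis, 100 mm above the table. The plate follows the crank with a time constant of about 1 s. At a steady 12 turns a minute the crank turns 0.4 to 1.35 rad/s faster than the plate, depending on the drag. With the crank held still the plate is braked and stops in 0.6 to 3 s; a standing plate is not moved by crank speeds under 0.15 rad/s.
- knob_mid (a point): Point on the axis of the crank's black upright knob, 108 mm above the table, 50 mm from the crank axis. Knob: 26 mm in diameter, 60 mm tall, from 73 to 133 mm above the table; it spins freely on its pin, so the gripper may keep its yaw going round. Below it the flat aluminium crank arm, top 72 mm above the table. Where it stands round the axis differs at the start.
- house: Model house, loose on the middle of the plate: wooden foot 80 mm square, stone lower storey, white upper storey, stepped brown roof, 142 mm tall (top 210 mm above the table), 0.35 kg. Origin: centre of its underside. Its x axis points out of the door side (dark door with step and canopy, three windows in a row above). It turns with the plate; its first yaw differs.
- door (a point): The house's door: 30 mm from the house's axis along its x, 30 mm above its underside.
- lens (a point): Front of the camera's lens, at x = 178 mm, y = +130 mm in the base's frame, 113 mm above the table. The door faces it squarely when the house's x axis points the same way as the base's x axis.
- glue: Bystander: yellow glue bottle with a red cap, 56 mm in diameter and 190 mm tall. Origin: centre of its underside.
- sanding_block: Bystander: wooden sanding block, 110 by 50 by 30 mm. Origin: centre of its underside.
- brush: Bystander: flat paint brush lying on the table, about 200 mm long, 20 mm high, its x axis along it towards the bristles.
- parts_box: Bystander: open cardboard box, 160 by 130 by 70 mm. Origin: centre of its underside.
- crank (a joint): Angle of the crank arm relative to the plate's drive, in rad, anticlockwise positive: the slip of the fluid coupling between them (belt to the plate, 1 to 1). Its torque is 0.012 N m per rad/s of crank speed minus plate speed; crank and plate turn the same way, endlessly. Add the plate's angle to get the crank arm's angle in the base's frame (0 = knob towards the base's +x).
There are look-alikes about, which are no part of the job. What is shaped like the house but blue or turquoise is not meant.

How it is judged (in metres and radians):
On the way, in this order (a step that is already met when the one before it is completed fails the run):
1. the plate turns anticlockwise at 10 to 14 turns a minute for 6 s without a break (velocity of joint platter between 1.047 and 1.466 rad/s), for 6 s.
2. the plate stands still with the door facing the lens (velocity of joint platter between -0.05 and 0.05 rad/s and angle between the x axis of house and the x axis of base, either way round below 0.16 rad and horizontal distance between door and lens below 0.165 m), for 0.3 s.
At the end, for the whole second after the job is handed in: The plate is at rest (under 0.05 rad/s), the house upright in its middle (within 20 mm), its door facing the lens within 0.16 rad, the crank released (all of step 2 and horizontal distance between house and platter_axis below 0.02 m and angle between house's own z axis and vertical below 0.1 rad and linear speed of house below 0.02 m/s); the robot touches nothing.
It fails at once if the plate exceeds 20 turns a minute (velocity of joint platter above 2.094 rad/s or velocity of joint platter below -2.094 rad/s).
It fails at once if the robot touches the house (contact force between any of the fingers, the arm and house above 0.5 N).
It fails at once if the robot touches the plate (contact force between any of the fingers, the arm and platter_c0 above 0.5 N).
It fails at once if the house tips or shifts on the plate (angle between house's own z axis and vertical above 0.2 rad or horizontal distance between house and platter_axis above 0.03 m).
It fails at once if a bystander is moved (distance of any of glue, sanding_block, brush, parts_box from where it was at the start of the episode above 0.03 m).
It also fails if it takes over 64 s, if anything falls off the work surface, if the arm or the gripper's body presses on something with over 40 N, if the wrist force passes 120 N, or if a joint passes its speed limit or range.

## Working session

There is one attempt and no reset: what is moved stays moved. The work goes in short steps, Python scripts to look and compute and a tool call to move; the robot and the scene stay as the last step left them, time stands still between calls to the robot, and variables do not carry over. Pictures are saved under pics/ and viewed, at most 10 in all, crops included, and the job is handed in when it is done.

Besides the shell and the picture viewer there is one more tool, called as a command line: name --argument value ..., lists and objects as JSON in quotes. move_arm: Moves the arm, as the interface text tells. Its arguments: {"type":"object","properties":{"fingers":{"type":"array","items":{"type":"number"}},"travel":{"type":"array","items":{"type":"array","items":{"type":"number"}}},"dr":{"type":"array","items":{"type":"array","items":{"type":"number"}}}},"required":["fingers","travel","dr"]}

```bash
mkdir -p pics; cat > h.py <<'E'
import numpy as np,cv2
from bench import arm
def snap(n,f):
    im=arm.get_image(n); cv2.imwrite(f'pics/{f}.png',im[:,:,::-1]); return im
def ray(n,u,v,m=None):
    m=m or arm.camera_model(n);K=np.array(m['intrinsics']);P=np.array(m['pose'])
    d=np.linalg.inv(K)@[u,v,1];d=P[:3,:3]@[d[0],-d[1],-d[2]]
    return P[:3,3],d/np.linalg.norm(d)
def atz(n,u,v,z,m=None):
    o,d=ray(n,u,v,m);return o+d*(z-o[2])/d[2]
def tri(rs):
    A=0;b=0
    for o,d in rs:
        M=np.eye(3)-np.outer(d,d);A=A+M;b=b+M@o
    return np.linalg.solve(A,b)
def proj(n,p,m=None):
    m=m or arm.camera_model(n);K=np.array(m['intrinsics']);P=np.array(m['pose'])
    c=P[:3,:3].T@(np.array(p)-P[:3,3]);q=K@[c[0],-c[1],-c[2]];return q[:2]/q[2]
E
python3 - <<'E'
from h import *
a=snap('scene','a');b=snap('side','b');w=snap('wrist','w')
s=arm.read_state();print(s)
for n in('scene','side','wrist'):print(n,{k:np.round(v,3).tolist() if not isinstance(v,str) else v for k,v in arm.camera_model(n).items()})
E
```

```text
{'clock': 0.15, 'joints': array([-1.02039731e+00,  3.85392092e-01,  6.94759722e-03, -3.35637709e-04,
       -1.19401656e+00, -2.58585104e-01]), 'joint_vel': array([ 2.43748298e-04, -3.75845611e-03,  5.69005109e-03,  5.31754866e-04,
       -7.33230768e-05,  5.42804881e-04]), 'joint_efforts': array([-4.66274305e-04, -3.92678189e+01,  1.88581055e+01,  4.18860599e+00,
       -3.42868778e-03,  9.89478686e-07]), 'position': array([ 179.78624282, -598.43116125,  403.87079243]), 'ee_rot': array([-1.45328539e-01,  9.89383090e-01,  8.26588247e-04, -1.84171945e-04]), 'contact_force': array([-0.22258146,  0.32994169,  0.21621518]), 'wrist_torque': array([ 0.01782191,  0.02343606, -0.01709781]), 'grasp_force': 0.0, 'gripper_width': 85.2052509711103}
scene {'intrinsics': [[407.687, 0.0, 286.437], [0.0, 407.687, 207.327], [0.0, 0.0, 1.0]], 'pose': [[-0.227, -0.671, 0.706, 1411.021], [0.974, -0.159, 0.161, 206.906], [0.004, 0.724, 0.69, 920.722], [0.0, 0.0, 0.0, 1.0]]}
side {'intrinsics': [[455.424, 0.0, 276.513], [0.0, 455.424, 204.661], [0.0, 0.0, 1.0]], 'pose': [[-0.884, 0.326, -0.335, 89.994], [-0.467, -0.643, 0.607, 895.774], [-0.018, 0.693, 0.721, 1140.293], [0.0, 0.0, 0.0, 1.0]]}
wrist {'intrinsics': [[292.056, 0.0, 281.024], [0.0, 292.056, 210.203], [0.0, 0.0, 1.0]], 'pose': [[-0.286, -0.919, -0.271, 109.605], [0.958, -0.274, -0.083, -619.221], [0.001, -0.283, 0.959, 373.292], [0.0, 0.0, 0.0, 1.0]]}
```

View pics/a.png

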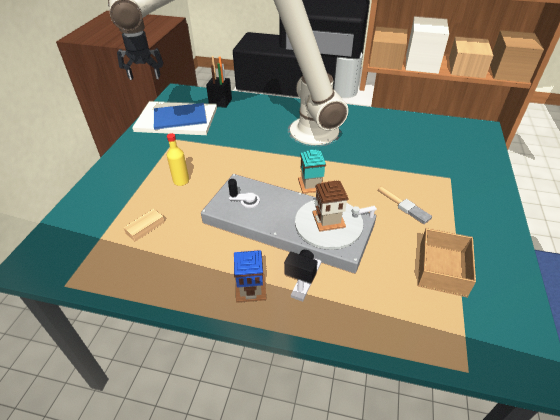

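View pics/b.png

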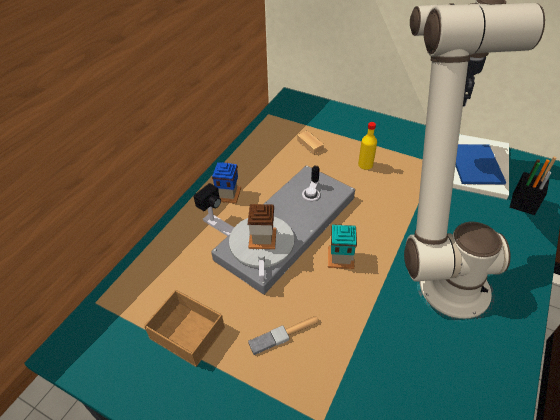

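The scene picture shows the brown-roofed house at (330,205) on the plate and the black knob at (233,187) with the crank hub at (250,199). The filming camera is at (302,265). The side picture shows the house at (261,227), the knob at (315,175) and the hub at (311,194). 

Look-alikes for the house are turquoise at scene (313,170) and blue at (249,275). For the knob they are the black camera at (302,265) and the drag-shoe arm at (362,211). I choose the brown house on the plate and the upright knob on the crank arm, and will check both in close crops.

```bash
python3 - <<'E'
import cv2
a=cv2.imread('pics/a.png')[145:285,195:382];cv2.imwrite('pics/a4.png',cv2.resize(a,None,fx=4.25,fy=4.25,interpolation=2))
b=cv2.imread('pics/b.png')[150:300,190:370];cv2.imwrite('pics/b4.png',cv2.resize(b,None,fx=4,fy=4,interpolation=2))
E
```

```text
(no output)
```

View pics/a4.png

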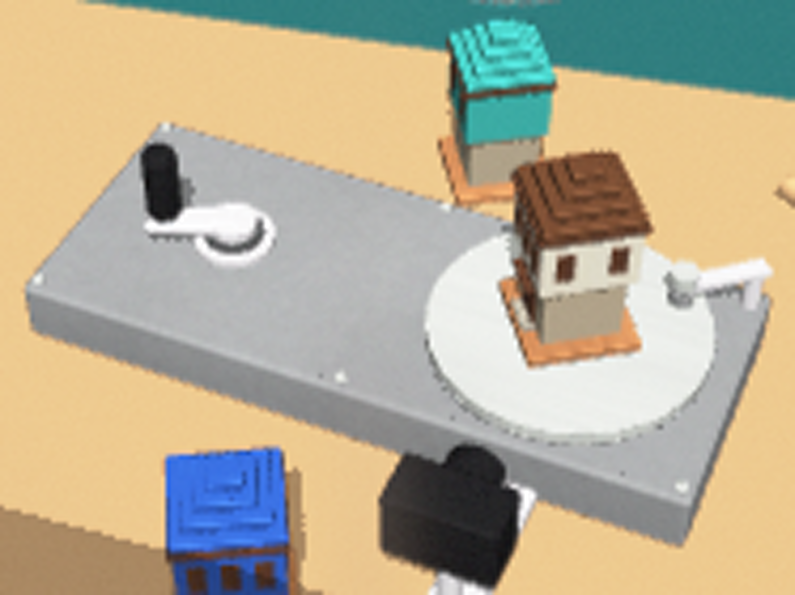

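View pics/b4.png

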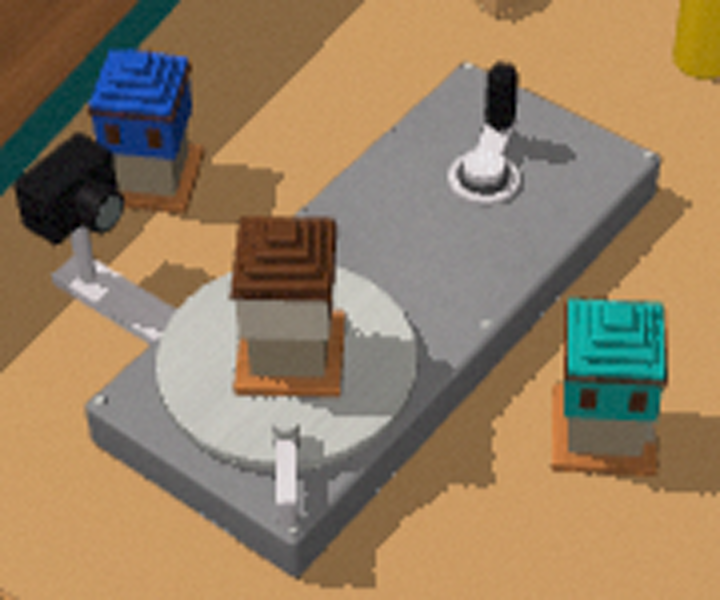

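The scene crop shows the knob at crop (160,180) on the crank arm, with the hub at (235,225). The brown house has its door side (step and canopy) towards the crank, on the left face at (520,290). The side crop shows the knob at (502,95) and the hub at (484,178). The face turned to the side camera has no door. This confirms the choice of house and knob.

```bash
python3 - <<'E'
from h import *
A=lambda x,y:('scene',(x+.5)/4.25-.5+195,(y+.5)/4.25-.5+145)
B=lambda x,y:('side',(x+.5)/4-.5+190,(y+.5)/4-.5+150)
T=lambda p,q:np.round(tri([ray(*p),ray(*q)]),1)
print('knobtop',T(A(158,151),B(502,67)),'knobbot',T(A(164,214),B(502,124)),'ring',T(A(236,234),B(485,181)))
print('knob mid',T(A(161,182),B(502,96)))
ca=[A(165,125),A(27,285),A(685,503),A(768,297)];cb=[B(465,64),B(660,158),B(300,537),B(88,405)]
# order: scene far-left (-x,-y), near-left(+x,-y), near-right(+x,+y), far-right(-x,+y)
pa=np.array([atz(*p,50) for p in ca]);pb=np.array([atz(*p,50) for p in cb]);print(pa.round(0));print(pb.round(0))
print('house roof top tri',T(A(590,168),B(285,228)))
print('foot scene',np.round([atz(*A(*p),74) for p in((500,285),(528,353),(640,343))],0).tolist())
print('foot side',np.round([atz(*B(*p),74) for p in((235,382),(340,385),(345,315))],0).tolist())
print('glue',atz('scene',180,183,0),atz('side',367,165,0),'turq',atz('scene',313,186,0))
E
```

```text
knobtop [ 526.5 -165.1  133.1] knobbot [ 523.6 -166.7   69.3] ring [ 514.4 -114.9   51.4]
knob mid [ 524.8 -165.8  101.7]
[[ 402. -208.   50.]
 [ 599. -247.   50.]
 [ 689.  236.   50.]
 [ 488.  274.   50.]]
[[ 594. -243.   50.]
 [ 393. -208.   50.]
 [ 481.  270.   50.]
 [ 682.  239.   50.]]
house roof top tri [560.4 140.6 207.2]
foot scene [[545.0, 88.0, 74.0], [605.0, 118.0, 74.0], [579.0, 191.0, 74.0]]
foot side [[583.0, 185.0, 74.0], [511.0, 152.0, 74.0], [540.0, 89.0, 74.0]]
glue [ 4.34763089e+02 -3.97356939e+02 -1.13686838e-13] [ 412.91878401 -401.60954422    0.        ] turq [ 3.43067434e+02  5.69066342e+01 -1.13686838e-13]
```

View pics/w.png

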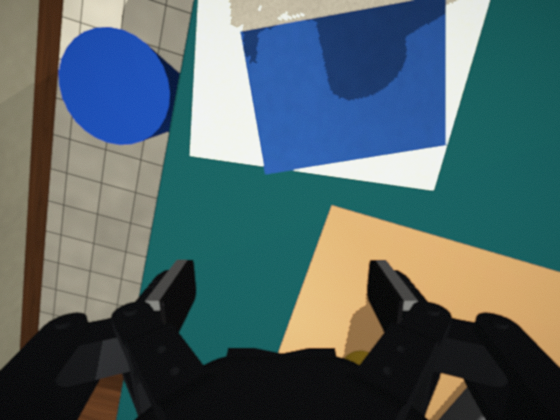

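The base yaw is about -10.3°, the crank axis is near (516,-114), the knob near (525,-166) and the house yaw about -66°, so the door needs about +56° to face the lens. The wrist picture shows only table, books and the bottle's edge, with nothing useful. I'll move to look above the knob.

move_arm --fingers '[85,85,85,85,85,85,85,85,85,85]' --travel '[[-41,28,0],[-82,57,0],[-123,85,0],[-164,113,0],[-205,141,0],[-246,170,0],[-287,198,0],[-328,226,0],[-369,255,0],[-410,283,0]]' --dr '[[0,0,0.03],[0,0,0.06],[0,0,0.09],[0,0,0.12],[0,0,0.15],[0,0,0.18],[0,0,0.21],[0,0,0.24],[0,0,0.27],[0,0,0.292]]'

```text
clock: 1.15
position: [491.8, -207.6, 404.7]
ee_rot: [0.0, 1.0, 0.0, -0.0]
contact_force: [0.7, -1.1, -0.9]
gripper_width: 85.0
grasp_force: 0.0
```

```bash
python3 - <<'E'
from h import *
import pickle
m=arm.camera_model('wrist');im=snap('wrist','w1');pickle.dump(m,open('m1.pkl','wb'));print(arm.read_state()['position'],proj('wrist',[525,-166,133],m),proj('wrist',[516,-114.5,70],m))
E
```

```text
[ 495.79462486 -203.73218999  404.53609327] [327.84655203 247.719206  ] [366.48393315 216.58882795]
```

move_arm --fingers '[85,85,85,85]' --travel '[[-20,20,0],[-33,41,20],[-33,41,45],[-33,41,45]]' --dr '[[0,0,0],[0,0,0],[0,0,0],[0,0,0]]'

```text
clock: 1.6
position: [523.2, -167.8, 356.0]
ee_rot: [-0.0, 1.0, 0.001, -0.004]
contact_force: [0.1, -0.2, -1.0]
gripper_width: 84.9
grasp_force: 0.0
```

```bash
python3 - <<'E'
from h import *
import pickle
m=arm.camera_model('wrist');im=snap('wrist','w2');pickle.dump(m,open('m2.pkl','wb'));print(arm.read_state()['position'],proj('wrist',[525,-166,133],m),proj('wrist',[516,-114.5,70],m))
a=cv2.imread('pics/w1.png');out=[]
m1=pickle.load(open('m1.pkl','rb'))
for f,mm in(('w1',m1),('w2',m)):
    c=proj('wrist',[520,-140,100],mm);x=int(np.clip(c[0]-100,0,360));y=int(np.clip(c[1]-100,0,220));print(f,x,y)
    out.append(cv2.resize(cv2.imread(f'pics/{f}.png')[y:y+200,x:x+200],(400,400),interpolation=2))
cv2.imwrite('pics/w12.png',np.hstack(out))
E
```

```text
[ 523.75745733 -168.37813802  358.21139093] [283.33544503 237.23460866] [339.62571128 202.49066549]
w1 249 129
w2 215 116
```

View pics/w12.png

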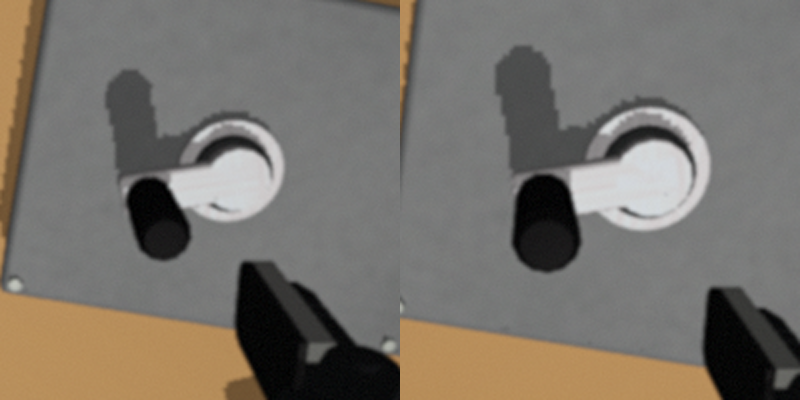

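Both wrist crops show the knob's top face at (164,240) in the left one and (146,246) in the right. The hub cap is at (240,180) and (255,178), and the ring at (232,170) and (248,168).

```bash
python3 - <<'E'
from h import *
import pickle
M=[pickle.load(open(f'm{i}.pkl','rb')) for i in(1,2)];O=[(249,129),(215,116)]
for n,z,a,b in(('knobtop',133,(164,240),(146,246)),('hubcap',74,(240,180),(255,178)),('ring',51,(232,170),(248,168))):
    P=[(p[0]/2-.25+o[0],p[1]/2-.25+o[1]) for p,o in zip((a,b),O)]
    print(n,'tri',tri([ray('wrist',*p,m) for p,m in zip(P,M)]).round(1),[atz('wrist',*p,z,m).round(1) for p,m in zip(P,M)])
s=arm.read_state();print(s['clock'],s['position'],s['ee_rot'])
# prior house orientation fit tool: rectify orange foot
E
```

```text
knobtop tri [ 527.3 -162.8  130. ] [array([ 526. , -163.4,  133. ]), array([ 526.1, -162.9,  133. ])]
hubcap tri [ 517.4 -112.7   73. ] [array([ 517.2, -113.1,   74. ]), array([ 517.1, -112.9,   74. ])]
ring tri [ 516.6 -112.9   57.5] [array([ 518.6, -111. ,   51. ]), array([ 518.2, -111.5,   51. ])]
1.65 [ 523.75745733 -168.37813802  358.21139093] [-1.40981143e-04  9.99997490e-01  6.92345042e-05 -2.23495311e-03]
```

move_arm --fingers '[85,85,85,85,40,30,22,20,20,20]' --travel '[[-2,5,25],[-2,5,55],[-2,5,85],[-2,5,97],[-2,5,97],[-2,5,97],[-2,5,97],[-2,5,97],[-2,5,97],[-2,5,97]]' --dr '[[0,0,0],[0,0,0],[0,0,0],[0,0,0],[0,0,0],[0,0,0],[0,0,0],[0,0,0],[0,0,0],[0,0,0]]'

```text
clock: 2.65
position: [526.6, -163.2, 264.2]
ee_rot: [-0.0, 1.0, 0.0, 0.001]
contact_force: [-0.3, 3.1, 6.4]
gripper_width: 24.3
grasp_force: 58.7
```

```bash
cat > track.py <<'E'
from h import *
from scipy.ndimage import gaussian_filter
PC=np.array([564.3,142.]);B=-0.18;ZF=76
# rectify both views onto the plane z=ZF around the plate centre, 1 mm/px, 121x121
def rect(n,im,m,z=ZF):
    r=np.arange(-70,71);c=[]
    for x,y in((-70,-70),(70,-70),(70,70),(-70,70)):c.append(proj(n,[PC[0]+x,PC[1]+y,z],m))
    H=cv2.getPerspectiveTransform(np.float32([[0,0],[140,0],[140,140],[0,140]]),np.float32(c))
    return cv2.warpPerspective(im,H,(141,141),flags=cv2.INTER_LINEAR|cv2.WARP_INVERSE_MAP)
def orange(im):
    h=cv2.cvtColor(im,cv2.COLOR_RGB2HSV);return ((h[...,0]>5)&(h[...,0]<16)&(h[...,1]>130)&(h[...,2]>150)).astype(np.uint8)
def yaw(near=None,save=None):
    t=arm.read_state()['clock'];ms=[(n,arm.get_image(n)) for n in('scene','side')]
    return yawfrom(ms,t,near,save)
def yawfrom(ms,t,near=None,save=None):
    # second view is 0.05 s later: clock stamp is taken at the mean
    u=np.zeros((141,141),np.uint8)
    for n,im in ms:u|=rect(n,orange(im),arm.camera_model(n))
    if save:cv2.imwrite(save,u*255)
    Y,X=np.nonzero(u)
    hull=cv2.convexHull(np.float32(np.c_[X,Y]));(c,wh,_)=cv2.minAreaRect(hull);bx=cv2.boxPoints((c,wh,_))
    e=bx[1]-bx[0];a=np.arctan2(e[1],e[0])
    k=a if near is None else a+np.pi/2*np.round((near-a)/(np.pi/2))
    return t+.025,k,len(X),np.array(c)-70+PC,wh
E
python3 - <<'E'
from track import *
ms=[(n,cv2.imread(f'pics/{f}.png')[:,:,::-1].copy()) for n,f in(('scene','a'),('side','b'))]
print(yawfrom(ms,0,-1.15,'pics/u.png'))
for q in ms: print(q[0],yawfrom([q],0,-1.15))
print(arm.read_state())
E
```

```text
(0.025, np.float32(-1.125219), 1740, array([563.18172913, 140.62261963]), (83.12504577636719, 82.08800506591797))
scene (0.025, np.float32(-1.1263771), 1513, array([564.07450562, 139.2735672 ]), (82.63323974609375, 78.84981536865234))
side (0.025, np.float32(-1.1252191), 711, array([560.83509521, 140.94213867]), (79.1654281616211, 79.48866271972656))
{'clock': 2.65, 'joints': array([-6.54395474e-03,  4.04610815e-01, -3.58096838e-01, -1.02916344e-04,
       -8.05175580e-01, -1.56382011e+00]), 'joint_vel': array([ 0.00052046,  0.00150436,  0.00079678,  0.00116402, -0.00049385,
        0.00020665]), 'joint_efforts': array([-1.70512352e+00, -3.29624498e+01,  1.31978291e+01,  3.44914600e+00,
        1.93258971e-01,  1.57933364e-04]), 'position': array([ 526.62079701, -163.24042967,  264.16234224]), 'ee_rot': array([-1.80522847e-04,  9.99998922e-01,  2.73036379e-05,  1.45676465e-03]), 'contact_force': array([-0.32638322,  3.05761084,  6.35191615]), 'wrist_torque': array([1.15703513, 0.20336416, 0.03021213]), 'grasp_force': 58.66671920288354, 'gripper_width': 24.34571122414001}
```

```bash
cat > gen.py <<'E'
import sys,json,os,numpy as np
# usage: gen.py dth1xN1,dth2xN2 ... ; commanded knob position/angle kept in st.json
C=np.array([517.,-113.4]);R=50.
st=json.load(open('st.json')) if os.path.exists('st.json') else dict(p=[526.1,-163.6],th=-1.38)
d=[]
for a in sys.argv[1].split(','):
    v,n=a.split('x');d+=[float(v)]*int(n)
p=np.array(st['p']);th=st['th']
for i in range(0,len(d),10):
    rows=[]
    for s in d[i:i+10]:
        th+=s;q=C+R*np.array([np.cos(th),np.sin(th)])-p
        rows.append([float(np.round(-q[0]*2)/2),float(np.round(q[1]*2)/2),0])
    p=p+[-rows[-1][0],rows[-1][1]]
    print(json.dumps(rows).replace('.0,',','))
json.dump(dict(p=p.tolist(),th=th),open('st.json','w'));print(p.round(1),round(th,3))
E
python3 gen.py 0.1x1,0.15x1,0.2x28
```

```text
[[-5, 2.5, 0], [-12, 5, 0], [-21, 10, 0], [-28, 17, 0], [-34, 25, 0], [-38, 34, 0], [-40.5, 43.5, 0], [-41, 53.5, 0], [-39, 63.5, 0], [-35.5, 73, 0]]
[[5.5, 8, 0], [12.5, 15.5, 0], [20.5, 21, 0], [30, 25, 0], [39.5, 27, 0], [49.5, 27, 0], [59.5, 25, 0], [68.5, 21, 0], [77, 15.5, 0], [83.5, 8.5, 0]]
[[5.5, -8.5, 0], [9.5, -18, 0], [11, -27.5, 0], [10.5, -37.5, 0], [8.5, -47.5, 0], [4.5, -56.5, 0], [-1.5, -64.5, 0], [-9, -71.5, 0], [-17.5, -76.5, 0], [-27, -80, 0]]
[ 505.1 -162.1] 4.47
```

```bash
cat > meas.py <<'E'
from track import *
import sys,json
# log time, raw yaw modulo 90 deg; optional 'near'
s=arm.read_state();y=yaw();r=[round(float(y[0]),3),round(float(y[1])%(np.pi/2),3)]
open('log.txt','a').write(json.dumps(r)+'\n')
print(r,y[2],np.round(y[3],0),np.round(y[4],0),'F',s['contact_force'].round(1),'pos',s['position'].round(1),s['gripper_width'].round(1))
E
rm -f log.txt;python3 meas.py
```

```text
Traceback (most recent call last):
  File "meas.py", line 6, in <module>
    print(r,y[2],np.round(y[3],0),np.round(y[4],0),'F',s['contact_force'].round(1),'pos',s['position'].round(1),s['gripper_width'].round(1))
                                                                                                                ^^^^^^^^^^^^^^^^^^^^^^^^
AttributeError: 'float' object has no attribute 'round'
```

move_arm --fingers '[20,20,20,20,20,20,20,20,20,20]' --travel '[[-5,2.5,0],[-12,5,0],[-21,10,0],[-28,17,0],[-34,25,0],[-38,34,0],[-40.5,43.5,0],[-41,53.5,0],[-39,63.5,0],[-35.5,73,0]]' --dr '[[0,0,0],[0,0,0],[0,0,0],[0,0,0],[0,0,0],[0,0,0],[0,0,0],[0,0,0],[0,0,0],[0,0,0]]'

```text
clock: 3.75
position: [563.0, -90.1, 264.4]
ee_rot: [-0.001, 1.0, -0.0, 0.002]
contact_force: [-0.1, -0.5, 6.9]
gripper_width: 24.3
grasp_force: 58.8
```

```bash
python3 meas.py
```

```text
Traceback (most recent call last):
  File "meas.py", line 6, in <module>
    print(r,y[2],np.round(y[3],0),np.round(y[4],0),'F',s['contact_force'].round(1),'pos',s['position'].round(1),s['gripper_width'].round(1))
                                                                                                                ^^^^^^^^^^^^^^^^^^^^^^^^
AttributeError: 'float' object has no attribute 'round'
```

```bash
sed -i "s/s\['gripper_width'\].round(1)/round(s['gripper_width'],1)/" meas.py; cat log.txt
```

```text
[2.675, 0.446]
[3.775, 0.734]
```

move_arm --fingers '[20,20,20,20,20,20,20,20,20,20]' --travel '[[5.5,8,0],[12.5,15.5,0],[20.5,21,0],[30,25,0],[39.5,27,0],[49.5,27,0],[59.5,25,0],[68.5,21,0],[77,15.5,0],[83.5,8.5,0]]' --dr '[[0,0,0],[0,0,0],[0,0,0],[0,0,0],[0,0,0],[0,0,0],[0,0,0],[0,0,0],[0,0,0],[0,0,0]]'

```text
clock: 4.85
position: [479.1, -82.0, 264.4]
ee_rot: [-0.001, 1.0, -0.0, 0.002]
contact_force: [0.2, -0.1, 8.7]
gripper_width: 24.6
grasp_force: 59.0
```

```bash
python3 meas.py
```

```text
[4.875, 1.393] 1927 [566. 138.] [80. 86.] F [ 0.2 -0.1  8.7] pos [479.1 -82.  264.4] 24.6
```

move_arm --fingers '[20,20,20,20,20,20,20,20,20,20]' --travel '[[5.5,-8.5,0],[9.5,-18,0],[11,-27.5,0],[10.5,-37.5,0],[8.5,-47.5,0],[4.5,-56.5,0],[-1.5,-64.5,0],[-9,-71.5,0],[-17.5,-76.5,0],[-27,-80,0]]' --dr '[[0,0,0],[0,0,0],[0,0,0],[0,0,0],[0,0,0],[0,0,0],[0,0,0],[0,0,0],[0,0,0],[0,0,0]]'

```text
clock: 5.95
position: [506.5, -162.4, 264.1]
ee_rot: [-0.0, 1.0, -0.0, 0.002]
contact_force: [0.7, 4.0, 7.7]
gripper_width: 24.6
grasp_force: 59.2
```

```bash
python3 meas.py
```

```text
[5.975, 0.557] 1871 [567. 141.] [84. 86.] F [0.7 4.  7.7] pos [ 506.5 -162.4  264.1] 24.6
```

```bash
cat > sim.py <<'E'
import numpy as np,json
from scipy.optimize import least_squares
# calls: list of (start clock, [dtheta per row]); crank still otherwise
def sim(calls,J,Tf,tend,t0=2.7,dt=.005,w=0.,lag=0.05):
    ts=np.arange(t0,tend+dt,dt);c=np.zeros(len(ts))
    for s,d in calls:
        i=np.floor((ts-s-lag)/.1+1e-6).astype(int);ok=(i>=0)&(i<len(d));c[ok]=np.array(d)[i[ok]]/.1
    th=np.zeros(len(ts));ww=np.zeros(len(ts));a=0.
    for k in range(1,len(ts)):
        tq=.012*(c[k]-w)-.002*w
        if w<=1e-4 and abs(tq)<Tf: w=0.
        else:
            w+=dt*(tq-Tf*np.sign(w if w>1e-4 else tq))/J
            if w<0:w=0.
        a+=w*dt;th[k]=a;ww[k]=w
    return ts,th,ww
def load():
    return [tuple(x) for x in json.load(open('calls.json'))],[json.loads(l) for l in open('log.txt')]
def fit(calls,log,p0=(.015,.0115),adv=True):
    t=np.array([l[0] for l in log]);y=np.array([l[1] for l in log])
    def res(p,full=False):
        ts,th,ww=sim(calls,p[0],p[1],t[-1]+.1)
        m=np.interp(t,ts,th);e=(y-y[0]-m+np.pi/4)%(np.pi/2)-np.pi/4
        return (e,m,np.interp(t,ts,ww)) if full else np.r_[e[1:]/.02,(p[0]-.015)/.005,(p[1]-.0115)/.006]
    best=min((least_squares(res,(j,f),x_scale=(.005,.005),diff_step=.02) for j in(.012,.015,.019) for f in(.006,.012)),key=lambda r:r.cost)
    return best.x,res(best.x,True)
E
cat > dofit.py <<'E'
from sim import *
c,l=load();p,(e,m,w)=fit(c,l);print(p.round(5),'err',e.round(3),'adv',m.round(3)[-3:],'w',w.round(3)[-8:])
E
python3 - <<'E'
import json
json.dump([[2.75,[.1,.15]+[.2]*8],[3.85,[.2]*10],[4.95,[.2]*10]],open('calls.json','w'))
E
python3 dofit.py; cat > meas.py <<'E'
from track import *
import sys,json
# log time, raw yaw modulo 90 deg, from the scene camera alone
s=arm.read_state();y=yawfrom([('scene',arm.get_image('scene'))],s['clock']-.025);r=[round(float(y[0]),3),round(float(y[1])%(np.pi/2),3)]
open('log.txt','a').write(json.dumps(r)+'\n')
print(r,y[2],np.round(y[3],0),np.round(y[4],0),'F',s['contact_force'].round(1),'pos',s['position'].round(1),round(s['gripper_width'],1))
E
python3 gen.py 0.25x30
```

```text
[0.01026 0.01204] err [ 0.     0.001  0.005 -0.003] adv [0.287 0.942 1.685] w [0.    0.58  0.736 0.771]
[[-12.5, -1.5, 0], [-24.5, 0.5, 0], [-36, 5, 0], [-46.5, 12.5, 0], [-54, 22, 0], [-59.5, 33.5, 0], [-62, 45.5, 0], [-61, 58, 0], [-57, 70, 0], [-50.5, 80.5, 0]]
[[9, 8.5, 0], [20, 14.5, 0], [32, 18, 0], [44.5, 18, 0], [56.5, 15, 0], [67.5, 9, 0], [76.5, 0.5, 0], [83.5, -10, 0], [87.5, -21.5, 0], [88.5, -34, 0]]
[[-2, -12.5, 0], [-7, -23.5, 0], [-15, -33.5, 0], [-25, -41, 0], [-36.5, -46, 0], [-48.5, -48, 0], [-61, -46.5, 0], [-72.5, -42.5, 0], [-83, -35, 0], [-91.5, -26, 0]]
[ 558.6 -141.6] 11.97
```

move_arm --fingers '[20,20,20,20,20,20,20,20,20,20]' --travel '[[-12.5,-1.5,0],[-24.5,0.5,0],[-36,5,0],[-46.5,12.5,0],[-54,22,0],[-59.5,33.5,0],[-62,45.5,0],[-61,58,0],[-57,70,0],[-50.5,80.5,0]]' --dr '[[0,0,0],[0,0,0],[0,0,0],[0,0,0],[0,0,0],[0,0,0],[0,0,0],[0,0,0],[0,0,0],[0,0,0]]'

```text
clock: 7.05
position: [557.0, -81.0, 264.4]
ee_rot: [-0.001, 1.0, -0.001, 0.002]
contact_force: [-0.3, -1.1, 7.5]
gripper_width: 24.8
grasp_force: 59.0
```

```bash
python3 meas.py
```

```text
[7.05, 1.478] 1642 [571. 140.] [80. 82.] F [-0.3 -1.1  7.5] pos [557.  -81.  264.4] 24.8
```

move_arm --fingers '[20,20,20,20,20,20,20,20,20,20]' --travel '[[9,8.5,0],[20,14.5,0],[32,18,0],[44.5,18,0],[56.5,15,0],[67.5,9,0],[76.5,0.5,0],[83.5,-10,0],[87.5,-21.5,0],[88.5,-34,0]]' --dr '[[0,0,0],[0,0,0],[0,0,0],[0,0,0],[0,0,0],[0,0,0],[0,0,0],[0,0,0],[0,0,0],[0,0,0]]'

```text
clock: 8.1
position: [468.0, -115.8, 264.3]
ee_rot: [-0.001, 1.0, -0.0, 0.002]
contact_force: [0.9, -0.3, 5.1]
gripper_width: 24.2
grasp_force: 59.1
```

```bash
python3 meas.py
```

```text
[8.1, 1.05] 2052 [568. 143.] [81. 83.] F [ 0.9 -0.3  5.1] pos [ 468.  -115.8  264.3] 24.2
```

move_arm --fingers '[20,20,20,20,20,20,20,20,20,20]' --travel '[[-2,-12.5,0],[-7,-23.5,0],[-15,-33.5,0],[-25,-41,0],[-36.5,-46,0],[-48.5,-48,0],[-61,-46.5,0],[-72.5,-42.5,0],[-83,-35,0],[-91.5,-26,0]]' --dr '[[0,0,0],[0,0,0],[0,0,0],[0,0,0],[0,0,0],[0,0,0],[0,0,0],[0,0,0],[0,0,0],[0,0,0]]'

```text
clock: 9.15
position: [560.2, -141.6, 264.2]
ee_rot: [-0.0, 1.0, -0.001, 0.002]
contact_force: [-1.0, 0.8, 7.5]
gripper_width: 24.5
grasp_force: 59.4
```

```bash
python3 meas.py; python3 - <<'E'
import json
c=json.load(open('calls.json'));c+=[[6.05,[.25]*10],[7.1,[.25]*10],[8.15,[.25]*10]];json.dump(c,open('calls.json','w'))
E
python3 dofit.py
```

```text
[9.15, 0.692] 1960 [564. 143.] [83. 81.] F [-1.   0.8  7.5] pos [ 560.2 -141.6  264.2] 24.5
[0.0098  0.01221] err [ 0.    -0.004  0.003  0.004  0.007 -0.005 -0.003] adv [2.596 3.75  4.961] w [0.    0.585 0.733 0.763 1.087 1.192 1.216]
```

```bash
python3 gen.py 0.25x70
```

```text
[[-5.5, 11, 0], [-8, 23.5, 0], [-8, 36, 0], [-4.5, 48, 0], [2, 58.5, 0], [10.5, 67.5, 0], [21.5, 74, 0], [33.5, 77.5, 0], [45.5, 78, 0], [58, 75.5, 0]]
[[11, -5.5, 0], [20.5, -13.5, 0], [28, -24, 0], [32, -35.5, 0], [33.5, -48, 0], [32, -60.5, 0], [27, -72, 0], [20, -82, 0], [10, -89.5, 0], [-1, -95, 0]]
[[-12.5, -2, 0], [-25, -1.5, 0], [-37, 2.5, 0], [-47.5, 9, 0], [-56, 18.5, 0], [-62, 29, 0], [-65, 41, 0], [-65, 53.5, 0], [-62, 66, 0], [-56, 77, 0]]
[[8.5, 9, 0], [19, 15.5, 0], [30.5, 19.5, 0], [43, 20.5, 0], [55.5, 18.5, 0], [66.5, 13.5, 0], [76.5, 5.5, 0], [84, -4.5, 0], [89, -16, 0], [90.5, -28, 0]]
[[-1, -12.5, 0], [-5.5, -24.5, 0], [-12.5, -34.5, 0], [-22, -43, 0], [-33, -48.5, 0], [-45.5, -51, 0], [-58, -50.5, 0], [-69.5, -47, 0], [-80.5, -41, 0], [-89.5, -32, 0]]
[[-6, 10.5, 0], [-9.5, 22.5, 0], [-10, 35, 0], [-7.5, 47, 0], [-2, 58.5, 0], [6, 68, 0], [16.5, 75, 0], [28, 79.5, 0], [40.5, 80.5, 0], [53, 79, 0]]
[[11.5, -5, 0], [21.5, -12.5, 0], [29, -22, 0], [34.5, -33.5, 0], [36.5, -45.5, 0], [35.5, -58, 0], [31.5, -70, 0], [25, -80.5, 0], [16, -89, 0], [5, -95, 0]]
[ 498.6 -160.1] 29.47
```

move_arm --fingers '[20,20,20,20,20,20,20,20,20,20]' --travel '[[-5.5,11,0],[-8,23.5,0],[-8,36,0],[-4.5,48,0],[2,58.5,0],[10.5,67.5,0],[21.5,74,0],[33.5,77.5,0],[45.5,78,0],[58,75.5,0]]' --dr '[[0,0,0],[0,0,0],[0,0,0],[0,0,0],[0,0,0],[0,0,0],[0,0,0],[0,0,0],[0,0,0],[0,0,0]]'

```text
clock: 10.2
position: [501.7, -65.8, 264.5]
ee_rot: [-0.001, 1.0, -0.0, 0.002]
contact_force: [1.8, -4.5, 6.7]
gripper_width: 24.6
grasp_force: 59.1
```

move_arm --fingers '[20,20,20,20,20,20,20,20,20,20]' --travel '[[11,-5.5,0],[20.5,-13.5,0],[28,-24,0],[32,-35.5,0],[33.5,-48,0],[32,-60.5,0],[27,-72,0],[20,-82,0],[10,-89.5,0],[-1,-95,0]]' --dr '[[0,0,0],[0,0,0],[0,0,0],[0,0,0],[0,0,0],[0,0,0],[0,0,0],[0,0,0],[0,0,0],[0,0,0]]'

```text
clock: 11.2
position: [503.0, -161.5, 264.2]
ee_rot: [0.0, 1.0, -0.0, 0.002]
contact_force: [0.5, 4.6, 7.4]
gripper_width: 24.6
grasp_force: 59.6
```

```bash
python3 meas.py; python3 - <<'E'
import json
c=json.load(open('calls.json'));c+=[[9.2,[.25]*20]];json.dump(c,open('calls.json','w'))
E
python3 dofit.py
```

```text
[11.2, 0.045] 1670 [569. 138.] [81. 78.] F [0.5 4.6 7.4] pos [ 503.  -161.5  264.2] 24.6
[0.01014 0.01212] err [ 0.     0.001  0.008  0.005  0.006 -0.007 -0.01   0.006] adv [3.753 4.968 7.447] w [0.    0.579 0.733 0.766 1.085 1.194 1.22  1.264]
```

move_arm --fingers '[20,20,20,20,20,20,20,20,20,20]' --travel '[[-12.5,-2,0],[-25,-1.5,0],[-37,2.5,0],[-47.5,9,0],[-56,18.5,0],[-62,29,0],[-65,41,0],[-65,53.5,0],[-62,66,0],[-56,77,0]]' --dr '[[0,0,0],[0,0,0],[0,0,0],[0,0,0],[0,0,0],[0,0,0],[0,0,0],[0,0,0],[0,0,0],[0,0,0]]'

```text
clock: 12.25
position: [559.0, -83.5, 264.4]
ee_rot: [-0.001, 1.0, -0.001, 0.002]
contact_force: [-0.9, -1.3, 8.2]
gripper_width: 24.3
grasp_force: 59.5
```

move_arm --fingers '[20,20,20,20,20,20,20,20,20,20]' --travel '[[8.5,9,0],[19,15.5,0],[30.5,19.5,0],[43,20.5,0],[55.5,18.5,0],[66.5,13.5,0],[76.5,5.5,0],[84,-4.5,0],[89,-16,0],[90.5,-28,0]]' --dr '[[0,0,0],[0,0,0],[0,0,0],[0,0,0],[0,0,0],[0,0,0],[0,0,0],[0,0,0],[0,0,0],[0,0,0]]'

```text
clock: 13.25
position: [467.9, -112.3, 264.3]
ee_rot: [-0.001, 1.0, -0.0, 0.002]
contact_force: [0.3, -0.4, 7.4]
gripper_width: 24.9
grasp_force: 59.5
```

move_arm --fingers '[20,20,20,20,20,20,20,20,20,20]' --travel '[[-1,-12.5,0],[-5.5,-24.5,0],[-12.5,-34.5,0],[-22,-43,0],[-33,-48.5,0],[-45.5,-51,0],[-58,-50.5,0],[-69.5,-47,0],[-80.5,-41,0],[-89.5,-32,0]]' --dr '[[0,0,0],[0,0,0],[0,0,0],[0,0,0],[0,0,0],[0,0,0],[0,0,0],[0,0,0],[0,0,0],[0,0,0]]'

```text
clock: 14.25
position: [558.2, -144.3, 264.2]
ee_rot: [-0.0, 1.0, -0.001, 0.002]
contact_force: [-1.1, 0.9, 7.6]
gripper_width: 24.8
grasp_force: 59.7
```

```bash
python3 meas.py; python3 - <<'E'
import json
c=json.load(open('calls.json'));c+=[[11.25,[.25]*30]];json.dump(c,open('calls.json','w'))
E
python3 dofit.py
```

```text
[14.25, 0.733] 1946 [564. 143.] [83. 80.] F [-1.1  0.9  7.6] pos [ 558.2 -144.3  264.2] 24.8
[0.01065 0.012  ] err [ 0.     0.007  0.017  0.01   0.008 -0.006 -0.014 -0.013  0.012] adv [ 4.973  7.466 11.271] w [0.57  0.731 0.769 1.083 1.196 1.224 1.271 1.282]
```

move_arm --fingers '[20,20,20,20,20,20,20,20,20,20]' --travel '[[-6,10.5,0],[-9.5,22.5,0],[-10,35,0],[-7.5,47,0],[-2,58.5,0],[6,68,0],[16.5,75,0],[28,79.5,0],[40.5,80.5,0],[53,79,0]]' --dr '[[0,0,0],[0,0,0],[0,0,0],[0,0,0],[0,0,0],[0,0,0],[0,0,0],[0,0,0],[0,0,0],[0,0,0]]'

```text
clock: 15.3
position: [504.7, -64.8, 264.6]
ee_rot: [-0.001, 1.0, -0.001, 0.002]
contact_force: [1.1, -4.7, 5.7]
gripper_width: 24.6
grasp_force: 59.4
```

move_arm --fingers '[20,20,20,20,20,20,20,20,20,20]' --travel '[[11.5,-5,0],[21.5,-12.5,0],[29,-22,0],[34.5,-33.5,0],[36.5,-45.5,0],[35.5,-58,0],[31.5,-70,0],[25,-80.5,0],[16,-89,0],[5,-95,0]]' --dr '[[0,0,0],[0,0,0],[0,0,0],[0,0,0],[0,0,0],[0,0,0],[0,0,0],[0,0,0],[0,0,0],[0,0,0]]'

```text
clock: 16.3
position: [500.0, -160.5, 264.2]
ee_rot: [0.0, 1.0, -0.0, 0.002]
contact_force: [1.4, 4.1, 7.2]
gripper_width: 24.8
grasp_force: 59.9
```

```bash
python3 meas.py; python3 - <<'E'
import json
c=json.load(open('calls.json'));c+=[[14.3,[.25]*20]];json.dump(c,open('calls.json','w'))
E
python3 dofit.py;  python3 - <<'E'
from sim import *
c,l=load();p,(e,m,w)=fit(c,l)
ts,th,ww=sim(c,*p,16.4);k=ts>7.2;print('range since 7.2',ww[k].min(),ww[k].max(),[round(float(ts[k][ww[k]<1.06].max(initial=0)),2)])
yaw=-1.125+m[-1]+e[-1];rel=(yaw+.18)
print('house rel base now',rel, rel%(2*np.pi))
for n in range(0,40):
    ts,th,ww=sim(c+[(16.35,[.25]*n)],*p,16.35+.1*n+3)
    r=(-1.125+th[-1]+e[-1]+.18+np.pi)%(2*np.pi)-np.pi
    if abs(r)<.3:print(n,round(r,3))
E
```

```text
[16.3, 0.133] 1634 [568. 136.] [83. 77.] F [1.4 4.1 7.2] pos [ 500.  -160.5  264.2] 24.8
[0.01078 0.01198] err [ 0.     0.009  0.02   0.011  0.009 -0.005 -0.014 -0.016  0.004  0.007] adv [ 7.469 11.279 13.817] w [0.731 0.77  1.082 1.196 1.225 1.272 1.284 1.277]
range since 7.2 0.9942876290542165 1.2843944035900372 [7.39]
house rel base now 12.879166941154068 0.31279632679489566
```

```bash
python3 gen.py 0.25x30
```

```text
[[-12, -3, 0], [-24.5, -3, 0], [-36.5, 0, 0], [-47.5, 6, 0], [-57, 14.5, 0], [-63.5, 25, 0], [-67.5, 37, 0], [-68.5, 49.5, 0], [-66, 61.5, 0], [-61, 73, 0]]
[[8, 9.5, 0], [18, 17, 0], [29.5, 22, 0], [42, 23.5, 0], [54, 22.5, 0], [66, 18, 0], [76, 11, 0], [84, 1.5, 0], [90, -9.5, 0], [92.5, -22, 0]]
[[-0.5, -12.5, 0], [-4, -24.5, 0], [-10.5, -35, 0], [-19.5, -44, 0], [-30, -50, 0], [-42, -53.5, 0], [-54.5, -54, 0], [-66.5, -51.5, 0], [-78, -46, 0], [-87, -37.5, 0]]
[ 554.1 -146.6] 36.97
```

move_arm --fingers '[20,20,20,20,20,20,20,20,20,20]' --travel '[[-12,-3,0],[-24.5,-3,0],[-36.5,0,0],[-47.5,6,0],[-57,14.5,0],[-63.5,25,0],[-67.5,37,0],[-68.5,49.5,0],[-66,61.5,0],[-61,73,0]]' --dr '[[0,0,0],[0,0,0],[0,0,0],[0,0,0],[0,0,0],[0,0,0],[0,0,0],[0,0,0],[0,0,0],[0,0,0]]'

```text
clock: 17.35
position: [561.0, -86.5, 264.4]
ee_rot: [-0.001, 1.0, -0.001, 0.002]
contact_force: [-1.2, -0.5, 7.6]
gripper_width: 24.6
grasp_force: 59.8
```

move_arm --fingers '[20,20,20,20,20,20,20,20,20,20]' --travel '[[8,9.5,0],[18,17,0],[29.5,22,0],[42,23.5,0],[54,22.5,0],[66,18,0],[76,11,0],[84,1.5,0],[90,-9.5,0],[92.5,-22,0]]' --dr '[[0,0,0],[0,0,0],[0,0,0],[0,0,0],[0,0,0],[0,0,0],[0,0,0],[0,0,0],[0,0,0],[0,0,0]]'

```text
clock: 18.35
position: [468.1, -109.2, 264.3]
ee_rot: [-0.001, 1.0, -0.0, 0.002]
contact_force: [1.3, 0.8, 6.8]
gripper_width: 24.5
grasp_force: 59.7
```

move_arm --fingers '[20,20,20,20,20,20,20,20,20,20]' --travel '[[-0.5,-12.5,0],[-4,-24.5,0],[-10.5,-35,0],[-19.5,-44,0],[-30,-50,0],[-42,-53.5,0],[-54.5,-54,0],[-66.5,-51.5,0],[-78,-46,0],[-87,-37.5,0]]' --dr '[[0,0,0],[0,0,0],[0,0,0],[0,0,0],[0,0,0],[0,0,0],[0,0,0],[0,0,0],[0,0,0],[0,0,0]]'

```text
clock: 19.35
position: [555.8, -146.8, 264.3]
ee_rot: [-0.0, 1.0, -0.001, 0.002]
contact_force: [-0.2, -0.4, 7.8]
gripper_width: 24.6
grasp_force: 59.9
```

```bash
python3 meas.py; python3 - <<'E'
import json
c=json.load(open('calls.json'));c+=[[16.35,[.25]*30]];json.dump(c,open('calls.json','w'))
E
python3 dofit.py;  python3 - <<'E'
from sim import *
c,l=load();p,(e,m,w)=fit(c,l)
print('rel now',-1.125+m[-1]+e[-1]+.18-6*np.pi)
for n in range(6,18):
    ts,th,ww=sim(c+[(19.4,[.25]*n)],*p,19.4+.1*n+3)
    print(n,round(-1.125+th[-1]+e[-1]+.18-6*np.pi,3))
E
```

```text
[19.35, 0.816] 1961 [564. 143.] [81. 80.] F [-0.2 -0.4  7.8] pos [ 555.8 -146.8  264.3] 24.6
[0.01087 0.01196] err [ 0.     0.01   0.022  0.013  0.011 -0.003 -0.014 -0.017 -0.001  0.
  0.008] adv [11.283 13.824 17.641] w [0.77  1.081 1.196 1.226 1.273 1.285 1.278 1.285]
rel now -2.145796326794894
6 -0.954
7 -0.828
8 -0.701
9 -0.574
10 -0.447
11 -0.319
12 -0.192
13 -0.064
14 0.064
15 0.192
16 0.32
17 0.448
```

```bash
python3 gen.py 0.25x13,0.12x1
```

```text
[[-7.5, 10, 0], [-11.5, 22, 0], [-13, 34, 0], [-11, 46.5, 0], [-6.5, 58, 0], [1, 68, 0], [11, 76, 0], [22.5, 81, 0], [34.5, 83, 0], [47, 82, 0]]
[[12, -4, 0], [22.5, -10.5, 0], [31, -19.5, 0], [34, -25, 0]]
[473.1 -89.6] 40.34
```

move_arm --fingers '[20,20,20,20,20,20,20,20,20,20]' --travel '[[-7.5,10,0],[-11.5,22,0],[-13,34,0],[-11,46.5,0],[-6.5,58,0],[1,68,0],[11,76,0],[22.5,81,0],[34.5,83,0],[47,82,0]]' --dr '[[0,0,0],[0,0,0],[0,0,0],[0,0,0],[0,0,0],[0,0,0],[0,0,0],[0,0,0],[0,0,0],[0,0,0]]'

```text
clock: 20.4
position: [508.2, -64.1, 264.6]
ee_rot: [-0.001, 1.0, -0.0, 0.002]
contact_force: [1.7, -3.4, 7.5]
gripper_width: 24.9
grasp_force: 59.6
```

move_arm --fingers '[20,20,20,20,20,20,20,20,20,20]' --travel '[[12,-4,0],[22.5,-10.5,0],[31,-19.5,0],[34,-25,0],[34,-25,0],[34,-25,0],[34,-25,0],[34,-25,0],[34,-25,0],[34,-25,0]]' --dr '[[0,0,0],[0,0,0],[0,0,0],[0,0,0],[0,0,0],[0,0,0],[0,0,0],[0,0,0],[0,0,0],[0,0,0]]'

```text
clock: 21.4
position: [474.3, -89.4, 264.3]
ee_rot: [-0.001, 1.0, -0.0, 0.002]
contact_force: [-1.4, 0.4, 9.1]
gripper_width: 24.4
grasp_force: 59.9
```

move_arm --fingers '[20,20,20,20,20]' --travel '[[0,0,0],[0,0,0],[0,0,0],[0,0,0],[0,0,0]]' --dr '[[0,0,0],[0,0,0],[0,0,0],[0,0,0],[0,0,0]]'

```text
clock: 21.9
position: [474.3, -89.4, 264.3]
ee_rot: [-0.001, 1.0, -0.0, 0.002]
contact_force: [-1.2, -0.4, 8.7]
gripper_width: 24.6
grasp_force: 59.9
```

```bash
python3 meas.py; python3 - <<'E'
from track import *
print(yaw(-.18))
a=snap('scene','e');b=snap('side','f')
A=cv2.imread('pics/e.png')[145:285,200:400];B=cv2.imread('pics/f.png')[150:290,180:380]
cv2.imwrite('pics/ef.png',np.hstack([cv2.resize(q,(400,280),interpolation=2) for q in(A,B)]))
E
```

```text
[21.9, 1.406] 1752 [567. 138.] [79. 84.] F [-1.2 -0.4  8.7] pos [474.3 -89.4 264.3] 24.6
(21.974999999999998, np.float32(-0.19739547), 1930, array([566.03075867, 139.15383911]), (80.60371398925781, 86.87944793701172))
```

View pics/ef.png

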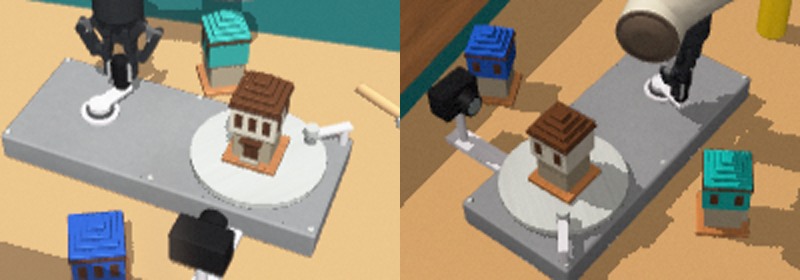

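Both crops show the door (step, canopy, three windows) at (255,140) facing the camera at (210,235). The measured yaw is about -0.17 to -0.20 against the base's -0.18. Now I release and lift.

move_arm --fingers '[40,60,80,85,85,85,85,85,85,85]' --travel '[[0,0,0],[0,0,0],[0,0,0],[0,0,0],[0,0,-10],[0,0,-30],[0,0,-60],[0,0,-90],[0,0,-110],[0,0,-120]]' --dr '[[0,0,0],[0,0,0],[0,0,0],[0,0,0],[0,0,0],[0,0,0],[0,0,0],[0,0,0],[0,0,0],[0,0,0]]'

```text
clock: 23.15
position: [473.2, -89.6, 385.5]
ee_rot: [-0.0, 1.0, 0.0, 0.002]
contact_force: [0.7, 0.9, 0.1]
gripper_width: 85.2
grasp_force: 0.0
```

move_arm --fingers '[85,85,85,85,85]' --travel '[[0,0,0],[0,0,0],[0,0,0],[0,0,0],[0,0,0]]' --dr '[[0,0,0],[0,0,0],[0,0,0],[0,0,0],[0,0,0]]'

```text
clock: 23.65
position: [473.1, -89.6, 381.9]
ee_rot: [0.0, 1.0, -0.0, -0.001]
contact_force: [-0.6, -0.4, 0.5]
gripper_width: 84.9
grasp_force: 0.0
```

```bash
python3 - <<'E'
from track import *
y1=yaw(-.18);y2=yaw(-.18);print(y1[1],y2[1],arm.read_state()['contact_force'])
if abs(y1[1]+.18)<.08: print(arm.job_done())
E
```

```text
-0.16514876 -0.19739547 [ 0.02522598 -0.36465907  0.4303866 ]
the job is handed in; nothing more can be done
None
```

I handed the job in: by my camera-fitted estimate the plate ran at about 10.5 to 12.3 turns a minute for roughly 9 s, then stopped with the door within about 0.02 rad of the lens, and I released the crank and moved the arm clear (no verdict was returned).

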